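# Unlatch the tilting inspection plate and hold it at the set angle

## Task

A terminal strip is seated on the tilting inspection plate. Turn the quarter-turn latch at the plate's free edge round to its stop so that the plate is free, then take the plate by its bar handle and swing it up until its pointer stands opposite the index clamped on the graduated quadrant, without shifting the index or pushing the things lying around. Finish still holding the plate steady at that mark: it drops when let go, and a colleague will tighten the hinge's lock screw while you hold.

Things in the scene. Friction and masses are not known exactly. Their poses are not given: they have to be found in the camera images.
- fixture: Tilting plate fixture, fixed to the table: grey bed 252 x 244 x 12 mm. Origin on the table under its middle; x from the plate's hinge (near side) to the latch (far side), y left along the hinge, z up; turned 0.2 to 0.75 rad clockwise seen from above. At y = -119 mm: the graduated quadrant: arc of 132 mm radius about the hinge line, 6 mm thick, a line every 5 degrees, up to 180 mm above the table.
- latch_grip (a point): Middle of the latch's black wing grip, on its upright turning axis, 92.5 mm above the table. Grip: bar 50 mm long (point x), 12 mm wide, 28 mm tall, top 103 mm and underside 74 mm above the table; pinch it across the 12 mm from above. Below it turns a steel tongue 58 x 12 x 5 mm, same direction, 57 to 62 mm above the table, its near end over the plate's edge.
- latch (a joint): Turn of the latch in rad, counter-clockwise seen from above. 0: grip and tongue along the fixture's x, plate locked. 1.45: stop, grip nearly along the fixture's y, tongue clear of the plate (from about 1.2). Starts between 0 and 0.25. Stiff, about 0.06 N m: stays where it is left.
- plate_handle (a point): Middle of the round bar of the plate's steel handle: 10 mm thick, 68 mm straight length along the hinge (point y), 36 mm above the plate's top face. 142 mm out from the hinge line, 40 mm above the plate's mid plane, 30 mm right of the middle; at the start 92 mm above the table. Site x: outward along the plate. The bar may turn between the pads, so the tool can stay upright.
- tilt_plate (a joint): Angle of the aluminium plate (176 mm from hinge to free edge, 180 wide, 8 thick, about 0.6 kg with its strip) in rad: 0 flat on its rests, growing as its far edge rises and comes back toward the hinge; at most 1.35. It falls back when let go. Lifting takes 3 to 5 N at the handle. It cannot rise while the latch is closed.
- plate_hinge (a point): Point on the plate's hinge line at the middle of the fixture, 52 mm above the table. The hinge runs along the fixture's y. On its left end sits a dark knurled lock screw 28 mm across, loose now; it is the colleague's, leave it.
- plate_pointer (a point): Tip of the dark steel pointer on the plate's right edge, which reaches over the quadrant's rim and points inward to the hinge: 146 mm out from the hinge line, in the plate's mid plane. Site x points outward from the hinge along the plate.
- index_tip (a point): Outward tip of the index, a dark steel rider (20 x 13 x 12 mm with a clamp screw) on the quadrant's rim, 144 mm from the hinge line. It stands at the angle to set; pointer and index tips face each other 2 mm apart when the plate is right. Site x points outward from the hinge.
- index (a joint): Angle in rad at which the index is clamped on the quadrant, in the same measure as the plate's angle (equal when the tips face each other). Between 0.45 and 0.95. Not to be shifted. Held by friction (0.6 N m).
- peg_jar: Bystander: open clear jar of white pegs, 57 mm across, 46 mm high, right of the fixture; origin under its middle.
- tape_roll: Bystander: roll of beige tape lying flat, 77 mm across, 19 mm high, right front; origin under its middle.
- meter: Bystander: hand-held multimeter lying on its back, 104 x 58 x 31 mm, behind the fixture; origin under its middle.

How it is judged:
On the way, in this order (a step that is already met when the one before it is completed fails the run):
1. the latch is turned clear while the plate still lies flat (value of joint latch above 1.22 rad and value of joint tilt_plate below 0.08 rad), for 0.1 s.
2. the plate is lifted in the fingers (value of joint tilt_plate above 0.2 rad and contact force between the fingers and tilt_plate above 1 N), for 0.1 s.
At the end, for the whole second after the job is handed in: The plate's pointer is within 0.06 rad (3.4 degrees, about 9 mm at the rim) of the index and at rest (under 0.05 rad/s); the fingers hold the plate (over 1 N) and no other object props it; the latch is turned at least 1.2 rad; the index is where it was clamped (6 mm) (angle between the x axis of plate_pointer and the x axis of index_tip, either way round below 0.06 rad and value of joint tilt_plate above 0.35 rad and velocity of joint tilt_plate between -0.05 and 0.05 rad/s and contact force between the fingers and tilt_plate above 1 N and contact force between tilt_plate and peg_jar below 0.3 N and contact force between tilt_plate and tape_roll below 0.3 N and contact force between tilt_plate and meter below 0.3 N and value of joint latch above 1.2 rad and distance of index_tip from where it was at the start of the episode below 0.006 m); the arm keeps its last pose, push and grip.
It fails at once if the index is shifted by more than 6 mm (distance of index_tip from where it was at the start of the episode above 0.006 m).
It fails at once if the jar, the tape roll or the multimeter is pushed more than 25 mm (distance of any of peg_jar, tape_roll, meter from where it was at the start of the episode above 0.025 m).
It also fails if it takes over 51 s, if anything falls off the work surface, if the arm or the gripper's body presses on something with over 40 N, if the wrist force passes 120 N, or if a joint passes its speed limit or range.

## Robot

A 6-joint arm with a two-finger parallel gripper is mounted at the origin on a cart in front of the work surface, level with it; the furniture and walls round the work are solid. World frame = base frame: x ahead of the robot, y to its left, z up, the work surface at z = 0. Lengths are in m, angles in rad, forces in N, time in s.
With the tool pointing down it reaches from about 0.35 to 0.8 m from the base axis. Payload 7.3 kg.
Tool frame: the origin (TCP) lies between the finger pads; the fingertips stand 25 mm ahead of it and the grasp point (between the pads) lies 6 mm ahead of it (r.tip_extent is the distance from the TCP to the fingertips, in m); z points along the fingers, y is the line along which they close (so a half turn about z gives the same grasp; the last joint's range is limited). The gripper opens to 85 mm and grips with 20 to 120 N. Pads are 22 mm wide; open, the fingers measure 114 mm over their backs; the gripper's body (76 mm by 85 mm) begins 54 mm behind the grasp point. The pads swing forward as they close: fully open they stand 13 mm farther back than shut.
Start: joints at [1.056, 0.342, 1.524, -0, 1.275, -0.146], TCP at [0.189, 0.49, 0.256] pointing down, gripper open.
Joint ranges: [-2.53, 2.53], [-0.77, 2.02], [0.04, 2.7], [-1, 4.14], [0.28, 2.66], [-3.11, 3.11]. Speed limits (rad/s): [2.57, 2.57, 3.14, 3.14, 3.14, 3.14].

## Interface

Orientations are given as a unit quaternion [x, y, z, w].
In Python, from workcell import r, command_gripper, optics gives the robot as it stands. The module is installed in compiled form; this text tells all that it offers. Calls block until the motion is done:
- r.reach(position, orientation): joint-space move of the TCP to a pose.
- r.move_straight(position, orientation=None, speed=0.15, max_force=None): straight line of the TCP; orientation=None keeps the orientation; speed is the mean speed in m/s. With max_force (N) it stops when the force on the tool has changed by that much, and returns True; else False.
- r.movej(angles): joint-space move.
- command_gripper(opening, force=None): finger opening in m; force is the grip in N (None keeps the last); returns when the fingers have stopped.
- r.hold(seconds).
- r.solve_ik(position, orientation): joint angles nearest the present ones, or None.
- r.read_state(): the state.
- optics.get_image(name): name is "scene" or "side" or "wrist"; returns (picture, depth): 420x560x3 uint8, red, green, blue; 420x560 float32, m along the optical axis (not along the pixel's ray), 0 where there is no reading.
- optics.camera_model(name): a dict with "K" (3x3 intrinsics, pixels), "R" (3x3) and "t" (3): a world point X has camera coordinates R X + t; the wrist camera has in their place "tool_from_camera" (4x4, takes a point from camera to tool coordinates, whose origin is the TCP and whose axes are the flange's). Camera axes: x right, y down, z forward; pixel columns grow to the right and rows downward; lengths in m; the calibration is good to about 2 mm. The wrist camera is an equidistant fisheye: a pixel r from the principal point sees the ray r / f radians off the axis. A picture is of the moment at which its call begins: read the wrist's pose just before it. camera_model takes no time and is no camera call.
A pose or a line that the arm cannot do raises r.PlanningError and nothing moves.
- r.finish_job(): hands the job in; it is judged then, once.
The state is a dict: "time_s": time; "joint_positions": joint angles; "dq": joint speeds; "tau": joint torques, N m; "eef_pos": TCP position; "eef_rot": TCP orientation; "contact_force": force on the tool from outside, world axes, zero at the start; "torque": the same for the moment, N m; "grip_width": finger opening in m; "grip_force": force on a finger pad.
Only numpy, scipy, OpenCV 4.12 (cv2) and the standard library are available. Lean on these libraries where they do the work, as an engineer would, in place of code of your own. Each camera call takes 0.05 s, during which the arm holds its last target. There are 200 camera calls.

## Working session

There is one attempt and no reset: what is moved stays moved. The work goes in short steps, each a Python script; the robot and the scene stay as the last script left them, time stands still between calls to the robot, and variables do not carry over. Pictures are saved under pics/ and viewed, at most 10 in all, crops included, and the job is handed in when it is done.

```bash
mkdir -p pics; python3 - <<'E'
from workcell import r, optics
import cv2, numpy as np
for n in ("scene","side"):
    im,d=optics.get_image(n); np.savez(f"pics/{n}.npz",im=im,d=d)
    m=optics.camera_model(n); print(n,{k:np.round(np.array(v),4).tolist() for k,v in m.items()})
    cv2.imwrite(f"pics/{n}0.png",cv2.resize(im[:,:,::-1],(784,588),interpolation=cv2.INTER_CUBIC))
s=r.read_state();print(s)
E
```

```text
scene {'K': [[401.7577, 0.0, 283.0947], [0.0, 401.7577, 211.3239], [0.0, 0.0, 1.0]], 'R': [[0.5467, -0.8373, -0.0034], [-0.3548, -0.228, -0.9067], [0.7585, 0.4969, -0.4217]], 't': [-0.358, 0.294, 0.512]}
side {'K': [[471.2645, 0.0, 283.203], [0.0, 471.2645, 205.3695], [0.0, 0.0, 1.0]], 'R': [[0.9997, -0.0247, -0.0006], [-0.0119, -0.4573, -0.8892], [0.0217, 0.889, -0.4575]], 't': [-0.5801, 0.0889, 1.1871]}
{'time_s': 0.1, 'joint_positions': array([ 1.05595910e+00,  3.42658464e-01,  1.52490791e+00,  1.65611721e-05,
        1.27544301e+00, -1.45978188e-01]), 'dq': array([ 0.00052885, -0.00353637, -0.00245159,  0.00082948, -0.00081356,
        0.00142668]), 'tau': array([ 2.44361116e-03, -4.34445155e+01, -2.46491200e+01, -1.39338526e-04,
        4.68703452e-03, -2.33900170e-05]), 'eef_pos': array([0.18909028, 0.48941299, 0.25569738]), 'eef_rot': array([ 1.83388087e-01,  9.83040339e-01, -6.67479330e-04, -2.37305605e-04]), 'contact_force': array([-0.04109885, -0.09758076,  0.00590463]), 'torque': array([0.02533259, 0.01744979, 0.04229491]), 'grip_force': 0.0, 'grip_width': 0.08555194488211099}
```

View pics/scene0.png

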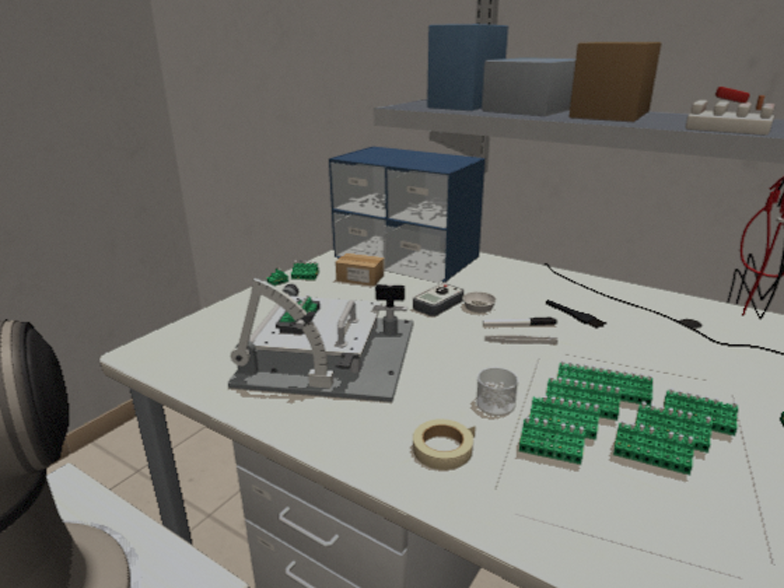

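View pics/side0.png

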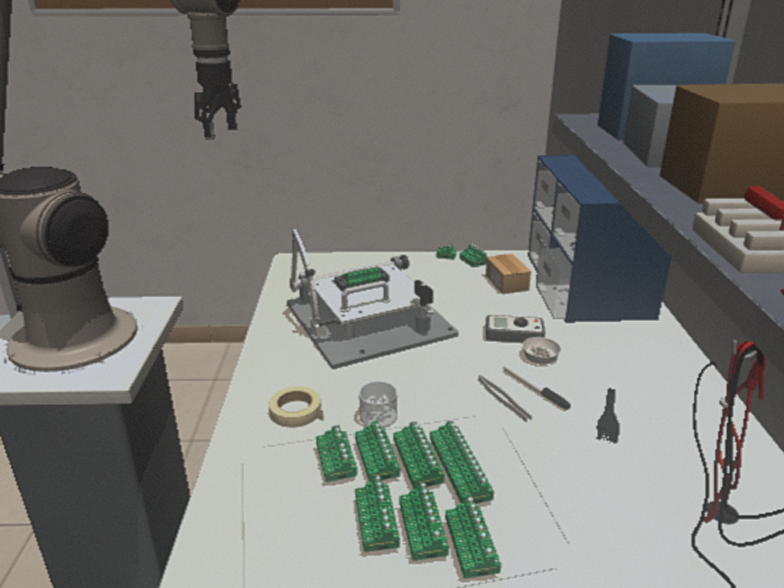

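```bash
python3 - <<'E'
import cv2, numpy as np
for n,(x,y) in {"scene":(160,190),"side":(200,155)}.items():
    im=np.load(f"pics/{n}.npz")["im"][y:y+105,x:x+140,::-1]
    cv2.imwrite(f"pics/{n}1.png",cv2.resize(im,(784,588),interpolation=cv2.INTER_CUBIC))
E
```

```text
(no output)
```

View pics/scene1.png

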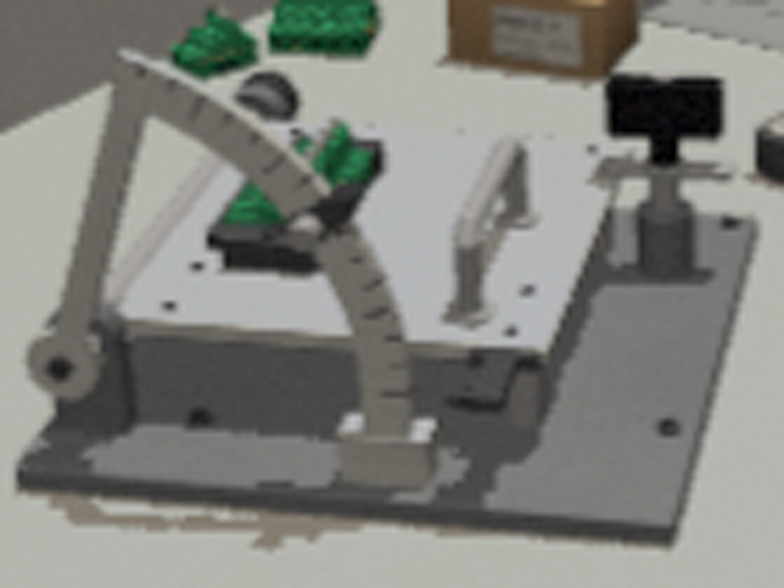

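View pics/side1.png

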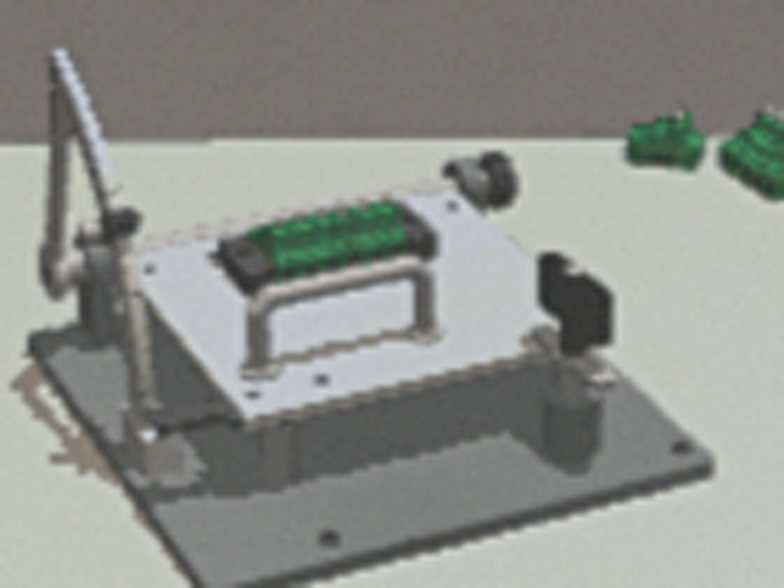

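```bash
cat > h.py <<'E'
import numpy as np, cv2
from scipy.optimize import least_squares
from workcell import r, optics, command_gripper
CM={n:optics.camera_model(n) for n in("scene","side")}
OFF={"scene":(160,190),"side":(200,155)}
def proj(n,X):
    m=CM[n]; p=(np.array(m["K"])@(np.array(m["R"])@np.array(X)+np.array(m["t"]))); return p[:2]/p[2]
def full(n,uv): return (np.array(uv)+.5)/5.6-.5+np.array(OFF[n])
def tri(uvs):
    f=lambda X: np.concatenate([proj(n,X)-uv for n,uv in uvs])
    s=least_squares(f,[.6,.15,.1]); return s.x, np.abs(s.fun).max()
def F(p,X):
    c,s=np.cos(p[2]),np.sin(p[2]); X=np.array(X); return np.array([p[0]+c*X[0]-s*X[1],p[1]+s*X[0]+c*X[1],X[2]])
E
cat > fit.py <<'E'
from h import *
pk=[("scene",(22,468),lambda x:(-.126,-.122,.012)),("scene",(677,528),lambda x:(.126,-.122,.012)),("scene",(757,221),lambda x:(.126,.122,.012)),
("side",(713,466),lambda x:(.126,.122,.012)),("side",(30,342),lambda x:(-.126,-.122,.012)),
("scene",(548,355),lambda x:(x+.176,-.09,.054)),("side",(245,420),lambda x:(x+.176,-.09,.052)),
("scene",(466,234),lambda x:(x+.142,-.062,.092)),("scene",(515,146),lambda x:(x+.142,.002,.092)),
("side",(257,297),lambda x:(x+.142,-.062,.092)),("side",(430,264),lambda x:(x+.142,.002,.092)),
("scene",(60,368),lambda x:(x,-.122,.052))]
f=lambda q:np.concatenate([proj(n,F(q,g(q[3])))-full(n,uv) for n,uv,g in pk])
s=least_squares(f,[.6,.2,-.4,-.08],loss="soft_l1"); q=s.x
print(q.round(4)); print(f(q).reshape(-1,2).round(1).tolist())
T=lambda a,b:tri([("scene",full("scene",a)),("side",full("side",b))])
def loc(X): c,s_=np.cos(q[2]),np.sin(q[2]); d=X[:2]-q[:2]; return [c*d[0]+s_*d[1],-s_*d[0]+c*d[1],X[2]]
for nm,a,b in [("grip",(664,108),(578,305)),("hR",(466,234),(257,297)),("hL",(515,146),(430,264)),("qtop",(122,52),(58,50)),("index",(322,200),(122,220)),("tongueN",(600,172),(535,340)),("tongueF",(735,170),(605,378))]:
    X,e=T(a,b); print(nm,X.round(4),round(e,2),np.round(loc(X),4))
print("handle mid",F(q,(q[3]+.142,-.03,.092)))
for t in np.arange(.4,1.0,.1):
    X=F(q,(q[3]+.144*np.cos(t),-.119,.052+.144*np.sin(t)))
    print(round(t,2),*[((proj(n,X)-OFF[n])*5.6).round(0) for n in CM])
np.save("q.npy",q)
E
python3 fit.py
```

```text
[ 0.531   0.0499 -1.1497 -0.1042]
[[-1.0, -1.7], [0.5, -1.8], [1.7, -1.9], [1.7, -1.8], [-0.1, -2.5], [-0.1, 0.8], [-2.3, 1.3], [1.0, -1.4], [-0.8, 1.2], [0.7, 0.2], [-6.2, 0.9], [-0.3, 0.6]]
grip [ 0.6286 -0.0039  0.0846] 0.43 [0.0889 0.0671 0.0846]
hR [ 0.4879 -0.0085  0.0903] 0.52 [ 0.0357 -0.0632  0.0903]
hL [0.5636 0.0263 0.0876] 0.59 [0.0348 0.0201 0.0876]
qtop [0.3995 0.0663 0.1777] 0.02 [-0.0688 -0.1132  0.1777]
index [0.4302 0.0076 0.123 ] 0.42 [-0.0027 -0.1093  0.123 ]
tongueN [0.6111 0.0175 0.0559] 0.47 [0.0622 0.0599 0.0559]
tongueF [ 0.6386 -0.0325  0.0612] 0.49 [0.1191 0.0645 0.0612]
handle mid [0.51903943 0.00311746 0.092     ]
0.4 [401. 256.] [124. 280.]
0.5 [381. 222.] [118. 247.]
0.6 [358. 189.] [110. 214.]
0.7 [331. 157.] [102. 181.]
0.8 [301. 128.] [ 93. 150.]
0.9 [268. 100.] [ 83. 121.]
```

```bash
python3 - <<'E'
from h import *
def onz(n,uv,z):
    m=CM[n];K,R,t=[np.array(m[k]) for k in "KRt"]; C=-R.T@t; d=R.T@np.linalg.inv(K)@np.r_[full(n,uv),1]; return (C+d*(z-C[2])/d[2])
P={}
for n,uv in [("scene",(22,468)),("scene",(677,528)),("scene",(757,221)),("side",(713,466)),("side",(30,342))]:
    P[n,uv]=onz(n,uv,.012); print(n,uv,P[n,uv].round(4))
# depth check
for n,uvs in {"scene":[(700,300),(664,108),(466,234),(515,146),(30,470),(670,525),(750,225),(400,310),(300,300),(180,320),(60,368),(335,210),(310,222),(322,195)],"side":[(578,305),(257,297),(430,264),(705,466),(300,350),(150,270),(240,410),(500,530),(122,220),(122,235),(108,240),(58,55)]}.items():
    D=np.load(f"pics/{n}.npz")["d"];m=CM[n];K,R,t=[np.array(m[k]) for k in "KRt"]
    for uv in uvs:
        u=full(n,uv);i=np.round(u).astype(int);d=D[i[1],i[0]]
        print(n,uv,(R.T@(np.linalg.inv(K)@np.r_[u,1]*d-t)).round(4))
E
```

```text
scene (22, 468) [0.365  0.1084 0.012 ]
scene (677, 528) [ 0.4655 -0.1175  0.012 ]
scene (757, 221) [ 0.6827 -0.0172  0.012 ]
side (713, 466) [ 0.6887 -0.0237  0.012 ]
side (30, 342) [0.3703 0.1004 0.012 ]
scene (700, 300) [ 0.6101 -0.0335  0.0106]
scene (664, 108) [ 0.6219 -0.0081  0.0893]
scene (466, 234) [ 0.4866 -0.0098  0.0902]
scene (515, 146) [0.5504 0.0156 0.0943]
scene (30, 470) [0.3676 0.1074 0.01  ]
scene (670, 525) [ 0.4682 -0.1126  0.0098]
scene (750, 225) [ 0.6792 -0.0156  0.0111]
scene (400, 310) [ 0.4403 -0.0161  0.0819]
scene (300, 300) [0.4604 0.0524 0.0554]
scene (180, 320) [0.4238 0.0796 0.0558]
scene (60, 368) [0.378  0.0951 0.053 ]
scene (335, 210) [ 0.4248 -0.003   0.125 ]
scene (310, 222) [0.4178 0.0025 0.1219]
scene (322, 195) [0.4245 0.0022 0.1296]
side (578, 305) [ 0.6272 -0.021   0.0924]
side (257, 297) [ 0.4884 -0.0123  0.0936]
side (430, 264) [0.5638 0.0218 0.0915]
side (705, 466) [ 0.6862 -0.0158  0.0073]
side (300, 350) [0.5055 0.0039 0.0584]
side (150, 270) [0.4316 0.0901 0.0556]
side (240, 410) [ 0.4811 -0.0426  0.0547]
side (500, 530) [ 5.928e-01 -5.430e-02 -5.000e-04]
side (122, 220) [ 0.4318 -0.0082  0.1295]
side (122, 235) [ 0.431  -0.0045  0.1205]
side (108, 240) [ 0.4249 -0.0055  0.1187]
side (58, 55) [0.3998 0.063  0.1767]
```

```bash
cat >> h.py <<'E'
from scipy.spatial.transform import Rotation as Ro
def down(psi): # tool pointing down, y axis at heading psi
    y=np.array([np.cos(psi),np.sin(psi),0]); z=np.array([0,0,-1.]); return Ro.from_matrix(np.c_[np.cross(y,z),y,z]).as_quat()
def wshot(name):
    s=r.read_state(); im,d=optics.get_image("wrist"); np.savez(f"pics/{name}.npz",im=im,d=d,p=s["eef_pos"],q=s["eef_rot"]); return im
def wproj(name,X):
    m=optics.camera_model("wrist");z=np.load(f"pics/{name}.npz");K=np.array(m["K"]);T=np.array(m["tool_from_camera"])
    xt=Ro.from_quat(z["q"]).inv().apply(np.array(X)-z["p"]); c=T[:3,:3].T@(xt-T[:3,3])
    a=np.arctan2(np.hypot(c[0],c[1]),c[2]);h=np.hypot(c[0],c[1]); return np.array([K[0,0]*a*c[0]/h+K[0,2],K[1,1]*a*c[1]/h+K[1,2]])
E
python3 - <<'E'
from h import *
for psi in (-1.07+np.pi/2,-1.07-np.pi/2):
    for d in (0,1.45): 
        q=r.solve_ik([.626,-.008,.102],down(psi+d)); print(psi,d,None if q is None else q.round(2))
psi=-1.07+np.pi/2
r.reach([.56,.03,.30],down(psi)); a=wshot("w1")
r.reach([.60,-.05,.30],down(psi)); b=wshot("w2")
m=optics.camera_model("wrist");print(np.array(m["K"]).round(1).tolist(),np.array(m["tool_from_camera"]).round(3).tolist())
for n,i in(("w1",a),("w2",b)): cv2.imwrite(f"pics/{n}.png",cv2.resize(i[:,:,::-1],(784,588),interpolation=cv2.INTER_CUBIC))
print(r.read_state()["time_s"])
E
```

```text
0.5007963267948965 0 [-0.14  0.67  1.42 -0.    1.05 -0.64]
0.5007963267948965 1.45 [-0.14  0.67  1.42 -0.    1.05 -2.09]
-2.640796326794897 0 [-0.14  0.67  1.42 -0.    1.05  2.51]
-2.640796326794897 1.45 [-0.14  0.67  1.42 -0.    1.05  1.06]
[[325.2, 0.0, 277.5], [0.0, 325.2, 213.5], [0.0, 0.0, 1.0]] [[-0.001, -0.947, -0.321, 0.083], [1.0, -0.0, -0.0, 0.001], [0.0, -0.321, 0.947, -0.118], [0.0, 0.0, 0.0, 1.0]]
2.775
```

View pics/w1.png

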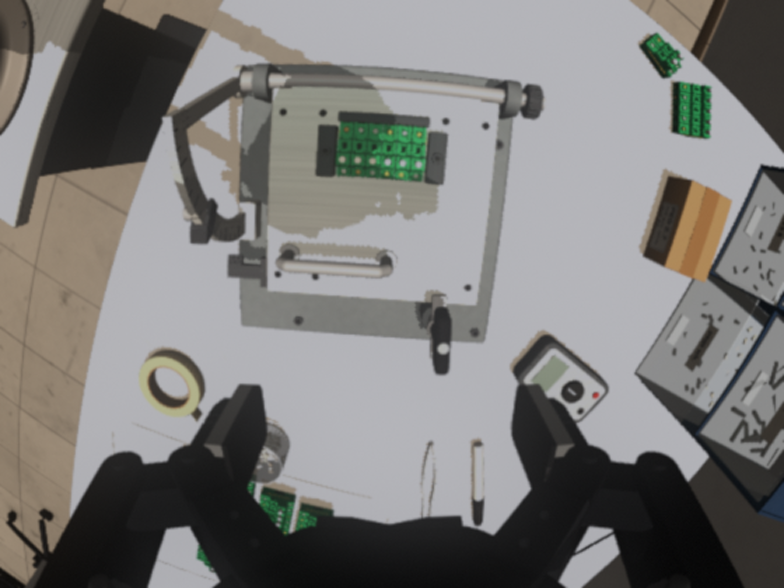

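View pics/w2.png

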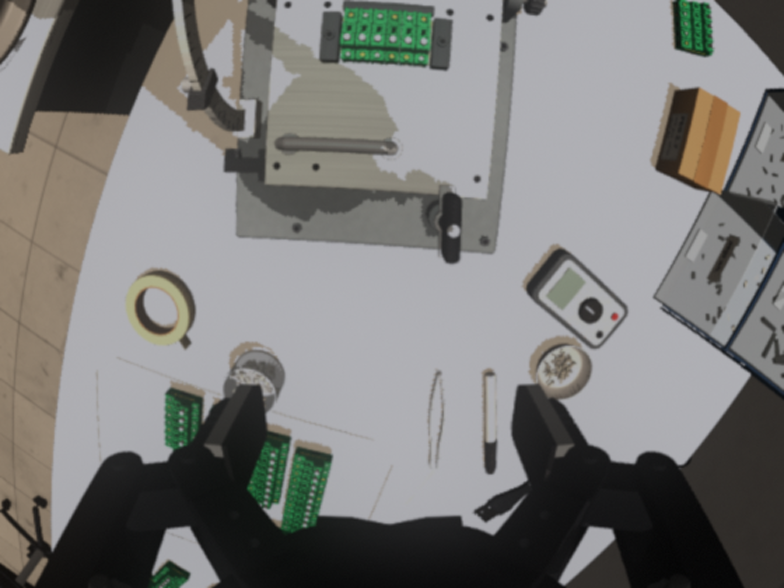

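```bash
cat > fit2.py <<'E'
from h import *
q0=np.load("q.npy")
w=lambda u:(np.array(u)+.5)/1.4-.5
def P(n,X): return wproj(n,X) if n[0]=="w" else proj(n,X)
obs=dict(grip=[("w1",w((442,349))),("w2",w((453,231)))],
 gN=[("w1",w((440,312))),("w2",w((450,197)))], gF=[("w1",w((442,372))),("w2",w((453,262)))],
 hR=[("w1",w((283,263))),("w2",w((280,144)))], hL=[("w1",w((388,267))),("w2",w((396,148)))],
 idx=[("w1",w((201,233))),("w2",w((203,91)))],ptr=[("w1",w((238,264))),("w2",w((233,160)))],
 cR=[("w1",w((242,323))),("w2",w((237,237)))],cL=[("w1",w((484,342))),("w2",w((494,251)))],
 hinL=[("w1",w((503,95)))]+[("w1",w((503,95)))])
obs.pop("hinL")
G={}
for k,o in obs.items():
    s=least_squares(lambda X:np.concatenate([P(n,X)-u for n,u in o]),[.55,.03,.08]); G[k]=s.x; print(k,s.x.round(4),np.abs(s.fun).max().round(2))
hd=lambda a,b:np.arctan2(*(G[b]-G[a])[[1,0]])
print("yaw handle",hd("hR","hL")-np.pi/2,"bed",hd("cR","cL")-np.pi/2,"grip",hd("gN","gF"), "handle mid",(G["hR"]+G["hL"])/2)
H=(G["hR"]+G["hL"])/2
def onw(n,u,z): return least_squares(lambda xy:wproj(n,[*xy,z])-w(u),[.5,.1]).x
hl,hr=onw("w1",(503,93),.060),onw("w1",(262,80),.060); print("hinge ends",hl,hr)
v=hl-hr; yaw=np.arctan2(v[1],v[0])-np.pi/2; e=np.array([np.cos(yaw),np.sin(yaw)]); print("yaw hinge",yaw,"handle out",(H[:2]-hr)@e,"idx out",(G["idx"][:2]-hr)@e,"ptr out",(G["ptr"][:2]-hr)@e)
E
python3 fit2.py
```

```text
grip [ 0.6268 -0.0046  0.1044] 0.29
gN [0.6165 0.0144 0.0817] 0.45
gF [ 0.6405 -0.0253  0.0953] 0.24
hR [ 0.4887 -0.0088  0.0847] 0.9
hL [0.5637 0.0264 0.0791] 1.05
idx [0.4392 0.0054 0.1461] 1.41
ptr [ 0.4492 -0.0419  0.0461] 0.8
cR [ 0.4687 -0.1173 -0.0041] 0.05
cL [ 0.6882 -0.0091  0.0176] 0.3
yaw handle -1.131133011417701 bed -1.1129634075913535 grip -1.0270303095112987 handle mid [0.52620279 0.00880082 0.08185566]
hinge ends [0.57533484 0.18965214] [0.40437285 0.10902663]
yaw hinge -1.1301264912835602 handle out 0.14261685666571866 idx out 0.10860432842717258 ptr out 0.15561605378478835
```

```bash
python3 - <<'E'
from h import *
g=np.array([.627,-.005]); a0=-1.05+np.pi/2
command_gripper(.06,60)
r.reach([*g,.16],down(a0)); print(r.move_straight([*g,.102],speed=.08,max_force=10))
command_gripper(0.0,60)
s=r.read_state();print(s["grip_width"],s["grip_force"],s["contact_force"].round(1))
for a in np.linspace(-1.05,.265,5)[1:]:
    r.reach([*g,.102],down(a+np.pi/2)); s=r.read_state(); print(round(a,2),s["contact_force"].round(1),s["torque"].round(2),s["grip_width"].round(4))
command_gripper(.06); r.move_straight([*g,.20],speed=.15)
r.reach([.56,-.02,.28],down(-1.135+np.pi)); a=wshot("w3")
cv2.imwrite("pics/w3.png",cv2.resize(a[:,:,::-1],(784,588),interpolation=cv2.INTER_CUBIC)); print(r.read_state()["time_s"])
E
```

```text
False
0.011082788966666927 58.734440356492996 [-1.9 -0.4  4. ]Traceback (most recent call last):
  File "<stdin>", line 8, in <module>
AttributeError: 'float' object has no attribute 'round'
```

```bash
python3 - <<'E'
from h import *
g=np.array([.627,-.005])
for a in np.linspace(-1.05,.265,5)[1:]:
    r.reach([*g,.102],down(a+np.pi/2)); s=r.read_state(); print(round(a,2),s["contact_force"].round(1),s["torque"].round(2),round(float(s["grip_width"]),4))
command_gripper(.06); r.move_straight([*g,.20],speed=.15)
for p in (-1.135,-1.135+np.pi): print(p,r.solve_ik([.526,.009,.1],down(p)))
r.reach([.56,-.02,.28],down(-1.135+np.pi)); a=wshot("w3")
cv2.imwrite("pics/w3.png",cv2.resize(a[:,:,::-1],(784,588),interpolation=cv2.INTER_CUBIC)); print(r.read_state()["time_s"])
E
```

```text
-0.72 [-1.4  0.7  6.1] [-0.02  0.34  0.04] 0.0108
-0.39 [-2.1  0.4  5.5] [0.1  0.29 0.1 ] 0.0107
-0.06 [-2.1  0.9  5.4] [0.13 0.28 0.07] 0.011
0.26 [-1.3  0.6  5.6] [0.18 0.28 0.01] 0.0113
-1.135 [-1.28632684e-01  5.22671249e-01  1.72126650e+00 -4.44089210e-16
  8.97654903e-01  1.00636732e+00]
2.0065926535897933 [-1.28632684e-01  5.22671249e-01  1.72126650e+00 -4.44089210e-16
  8.97654903e-01 -2.13522534e+00]
8.9333
```

View pics/w3.png

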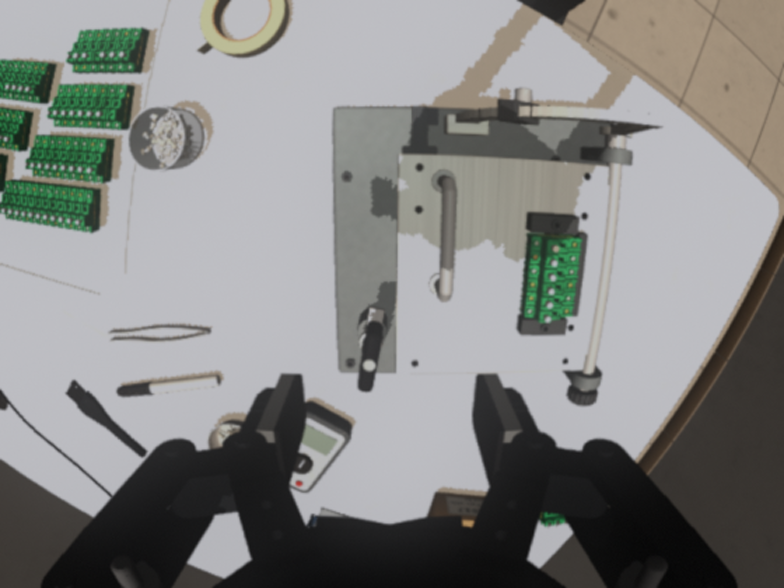

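```bash
cat >> h.py <<'E'
YAW=-1.135; E_=np.array([np.cos(YAW),np.sin(YAW)]); HB=np.array([.526,.009]); ZB=.092
def tcp(th):
    o=.142*np.cos(th)-.040*np.sin(th); z=.142*np.sin(th)+.040*np.cos(th)
    return np.r_[HB+(o-.142)*E_, ZB+z-.040+.006]
Q=down(YAW+np.pi)
def swing(a,b):
    n=max(1,int(np.ceil(abs(b-a)/.07)))
    for t in np.linspace(a,b,n+1)[1:]:
        r.move_straight(tcp(t),Q,speed=.06)
    s=r.read_state(); print(round(b,3),s["contact_force"].round(1),s["torque"].round(2),round(float(s["grip_width"]),4),round(float(s["grip_force"]),1),"err",(s["eef_pos"]-tcp(b)).round(4),s["time_s"])
E
python3 - <<'E'
from h import *
command_gripper(.036,60)
r.reach(tcp(0)+[0,0,.06],Q); print(r.move_straight(tcp(0),Q,speed=.08,max_force=12))
command_gripper(0.0,60)
swing(0,0)
swing(0,.1)
swing(.1,.3)
if r.read_state()["grip_width"]>.006: swing(.3,.5)
a=wshot("w4"); b,_=optics.get_image("scene"); c,_=optics.get_image("side")
out=np.hstack([cv2.resize(a[:,:,::-1],(400,300)),np.zeros((300,400,3),np.uint8)])
sc=cv2.resize(b[170:275,160:300,::-1],(400,300),interpolation=cv2.INTER_CUBIC); sd=cv2.resize(c[145:250,190:330,::-1],(400,300),interpolation=cv2.INTER_CUBIC)
out[:,400:]=sd; wc=cv2.resize(a[20:170,330:530,::-1],(400,300),interpolation=cv2.INTER_CUBIC)
cv2.imwrite("pics/l1.png",np.vstack([out,np.hstack([sc,wc])]))
E
```

```text
False
0 [ 0.  -1.5  6.4] [-0.22  0.09 -0.04] 0.0077 58.7 err [ 0.0004 -0.0002  0.0006] 11.3917
0.1 [ 2.3 -4.9 -3.4] [-1.04 -0.72 -0.1 ] 0.0082 58.7 err [ 0.0006 -0.0005 -0.0001] 11.9417
0.3 [ 3.8 -7.3 -0. ] [-1.29 -0.66 -0.05] 0.0078 58.5 err [ 0.0009 -0.001   0.0003] 12.8917
0.5 [ 3.2 -9.9  3.8] [-1.68 -0.56 -0.12] 0.0076 58.7 err [ 0.0013 -0.0015  0.0009] 13.8417
```

View pics/l1.png

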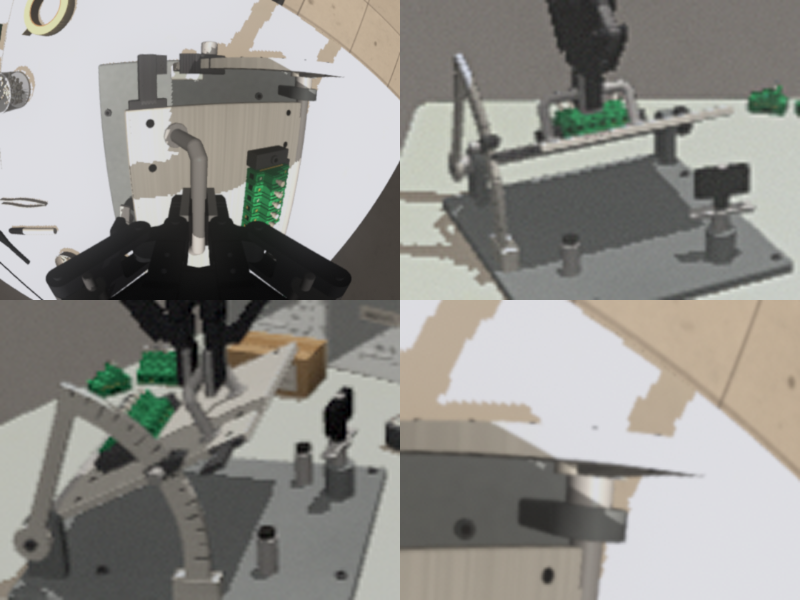

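```bash
cat > idx.py <<'E'
from h import *
def cloud(n,im,d,p=None,q=None):
    v,u=np.nonzero(d>0); z=d[v,u]
    if p is None:
        m=CM[n];K,R,t=[np.array(m[k]) for k in "KRt"]
        return ((np.c_[u,v,np.ones(len(u))]@np.linalg.inv(K).T)*z[:,None]-t)@R, im[v,u]
    m=optics.camera_model("wrist");K=np.array(m["K"]);T=np.array(m["tool_from_camera"])
    a=np.c_[u-K[0,2],v-K[1,2]]/K[0,0]; h=np.linalg.norm(a,axis=1)+1e-9; ok=h<1.4
    c=np.c_[a/h[:,None]*np.tan(h)[:,None],np.ones(len(h))]*z[:,None]
    return (Ro.from_quat(q).apply(c@T[:3,:3].T+T[:3,3])+p)[ok], im[v,u][ok]
C0=HB-.142*E_; N=np.array([-E_[1],E_[0]])
def show(tag,X,col):
    d=X[:,:2]-C0; o=d@E_; y=d@N-.030; z=X[:,2]-.052; rad=np.hypot(o,z); th=np.arctan2(z,o)
    for nm,lo,hi in(("rider",.136,.144),("ptr",.148,.175)):
        k=(rad>lo)&(rad<hi)&(y<-.102)&(y>-.130)&(th>.2)&(th<1.3); 
        print(tag,nm,k.sum(),np.percentile(th[k],[0,10,25,50,75,90,100]).round(3) if k.sum()>3 else "", "y",np.median(y[k]).round(3) if k.any() else "")
if __name__=="__main__":
    for n in("scene","side","w1","w2","w3","w4"):
        z=np.load(f"pics/{n}.npz"); show(n,*cloud(n,z["im"],z["d"],z.get("p"),z.get("q")))
    for n in("scene","side"):
        im,d=optics.get_image(n); np.savez(f"pics/{n}B.npz",im=im,d=d); show(n+"B",*cloud(n,im,d))
    panels=[]
    for tag,n,(x,y) in(("scene","scene",(195,200)),("sceneB","scene",(195,200)),("sideB","side",(200,160))):
        im=np.load(f"pics/{tag}.npz")["im"]
        c=np.ascontiguousarray(cv2.resize(im[y:y+48,x:x+64,::-1],(400,300),interpolation=cv2.INTER_CUBIC))
        for t in np.arange(.45,.96,.1):
            X=np.r_[C0+E_*.144*np.cos(t)+N*(-.119+.030),.052+.144*np.sin(t)]; u=((proj(n,X)+.5-[x,y])*6.25).astype(int)
            cv2.circle(c,tuple(int(i) for i in u),2,(0,0,255),-1)
        panels.append(c)
    im=np.load("pics/w4.npz")["im"]
    c=np.ascontiguousarray(cv2.resize(im[40:142,174:310,::-1],(400,300),interpolation=cv2.INTER_CUBIC))
    for t in np.arange(.45,.96,.1):
        X=np.r_[C0+E_*.144*np.cos(t)+N*(-.119+.030),.052+.144*np.sin(t)]; u=(wproj("w4",X)+.5-[174,40])*2.941
        cv2.circle(c,tuple(int(i) for i in u),2,(0,0,255),-1)
    cv2.imwrite("pics/c9.png",np.vstack([np.hstack(panels[:2]),np.hstack([panels[2],c])]))
E
python3 idx.py
```

```text
scene rider 20 [0.546 0.56  0.579 0.587 0.597 0.607 0.616] y -0.124
scene ptr 0  y 
side rider 21 [0.299 0.545 0.562 0.581 0.594 0.611 0.783] y -0.122
side ptr 0  y 
w1 rider 134 [0.56  0.584 0.593 0.603 0.613 0.62  0.63 ] y -0.119
w1 ptr 0  y 
w2 rider 142 [0.563 0.589 0.595 0.604 0.614 0.621 0.639] y -0.119
w2 ptr 0  y 
w3 rider 161 [0.575 0.591 0.599 0.607 0.615 0.623 0.639] y -0.12
w3 ptr 0  y 
w4 rider 589 [0.578 0.595 0.6   0.608 0.617 0.624 0.639] y -0.12
w4 ptr 1704 [0.469 0.498 0.502 0.505 0.508 0.511 0.518] y -0.116
sceneB rider 22 [0.546 0.56  0.573 0.587 0.601 0.607 0.614] y -0.126
sceneB ptr 63 [0.455 0.468 0.475 0.488 0.493 0.495 0.498] y -0.122
sideB rider 20 [0.539 0.548 0.566 0.586 0.606 0.623 0.829] y -0.121
sideB ptr 32 [0.457 0.46  0.468 0.475 0.485 0.49  0.494] y -0.117
```

View pics/c9.png

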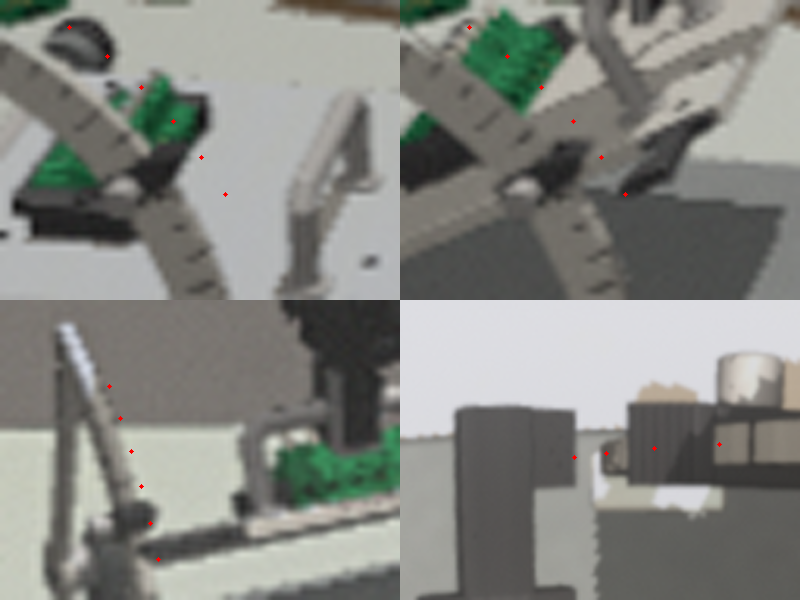

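```bash
python3 - <<'E'
from idx import *
swing(.5,.605); r.hold(.5)
print(r.read_state()["dq"].round(4))
a=wshot("w5"); P=[]
z=np.load("pics/w5.npz"); show("w5",*cloud("w",z["im"],z["d"],z["p"],z["q"]))
for n,(x,y) in(("scene",(195,200)),("side",(195,170))):
    im,d=optics.get_image(n); show(n,*cloud(n,im,d)); P.append(cv2.resize(im[y:y+48,x:x+64,::-1],(400,300),interpolation=cv2.INTER_CUBIC))
P.append(cv2.resize(a[40:142,174:310,::-1],(400,300),interpolation=cv2.INTER_CUBIC)); P.append(cv2.resize(a[:,:,::-1],(400,300)))
cv2.imwrite("pics/c10.png",np.vstack([np.hstack(P[:2]),np.hstack(P[2:])]))
E
```

```text
0.605 [ 2.8 -9.8  6.5] [-1.83 -0.55 -0.1 ] 0.0076 58.8 err [ 0.0015 -0.0018  0.0014] 14.6417
[ 0.0018 -0.001  -0.0007  0.0008  0.0008  0.0009]
w5 rider 499 [0.578 0.595 0.6   0.608 0.617 0.624 0.634] y -0.12
w5 ptr 1766 [0.571 0.598 0.603 0.607 0.61  0.612 0.62 ] y -0.116
scene rider 23 [0.558 0.564 0.577 0.592 0.601 0.611 0.617] y -0.126
scene ptr 58 [0.559 0.567 0.576 0.589 0.596 0.598 0.601] y -0.123
side rider 14 [0.238 0.444 0.541 0.554 0.566 0.599 0.607] y -0.124
side ptr 36 [0.558 0.56  0.564 0.575 0.584 0.589 0.593] y -0.116
```

View pics/c10.png

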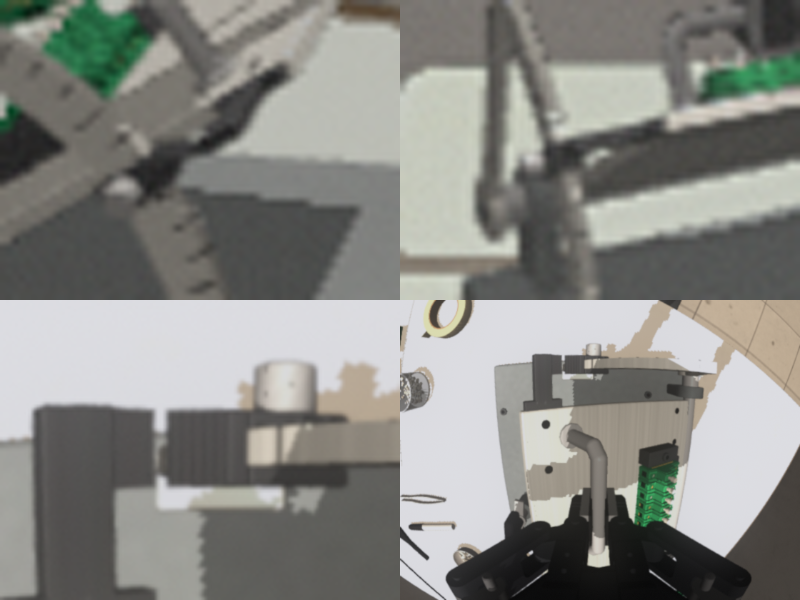

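The pointer and index tips face each other across a small gap: in the wrist crop, at about (155–165, 445). The scene crop shows them in line at about (190, 150), and the depth readings agree to about 0.01 rad. The plate is at rest in the fingers, so I'm handing in.

```bash
python3 -c "
from workcell import r
print(r.finish_job())"
```

```text
the job is handed in; nothing more can be done
None
```

The latch is turned to about 1.40 rad and clear of the plate. I swung the plate up to about 0.6 rad and handed in with the gripper still holding it steady and its pointer opposite the index (within about 0.01–0.02 rad by depth readings).

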